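# Nip the lockring socket in the bench clamp with the inner knob

### The job

Stand the splined lockring socket, wide end down, on the bed of the small bench clamp between the sliding jaw and the V fence and let go of it. Then turn only the inner bar knob clockwise until you feel the jaw nip the socket against the V, and stop there gently: the socket must stay held, but must not be squeezed hard, and the preset outer ring round the knob must not be disturbed.

Things in the scene. Friction and masses are not known exactly. Their poses are not given: they have to be found in the camera images.
- lock_socket: Loose splined lockring socket, grey steel, about 90 g, 30 mm high, starts upright. Lower 16 mm: fluted body 33 to 35 mm across, depending on how its flutes lie; above it a plain round boss 24 mm across, 14 mm high, to be gripped from above. Marked if squeezed over 25 N by the jaw; held from a few newtons on. Origin: centre of its underside; z up.
- clamp: Low clamp fixed to the bench, place and yaw vary. Plate x +-42 mm, y -80 to +102 mm; its bed is 12 mm above the bench. Origin on the bench, z up. Upright V fence (90 degrees, opens to +y, 14 mm high) has its bottom at x 0, y -49 mm; a seated socket's centre is near x 0, y -25 mm. Knob axis at x 0, y +60 mm on a 64 x 64 mm housing, top 46 mm above the bench.
- jaw: Sliding jaw on the bed, 40 mm wide (x), 12 mm thick, 14 mm high. Origin: foot of its flat pressing face, mid width; faces -y of the clamp. Starts 11 to 18 mm further open than the socket needs; moves 8 mm to -y per rad of clockwise inner knob and stays where left, holding a nip of some 7 N. Once pinching, the nip grows 150 to 250 N per rad. Face and V are oiled: the socket centres itself.
- knob_grip (a point): Middle of the inner knob's bar grip, on the vertical knob axis, 70.5 mm above the bench. Bar 34 mm long (point x), 14 mm thick (y), from 61 to 80 mm above the bench, on a 30 mm disc (58 to 61 mm). Clockwise from above closes the jaw; starts 0 to 0.8 rad from fully open, stops at 4 rad. Takes about 0.06 N m running free, plus 0.008 N m per newton of nip.
- ring_mark (a point): Index line on the outer knurled ring: 62 mm across, concentric with the inner knob, its flat top 58 mm above the bench; the point is 28 mm from the knob axis. The ring turns very easily (0.02 N m) and holds a preset: the line must stay within 3 mm of where it was found.
Things that resemble listed ones, but are neither listed nor needed, are in the scene too. What is meant by the lock_socket is not green, and is the smaller of those in its own colour.

How it is judged (in metres and radians):
On the way, in this order (a step that is already met when the one before it is completed fails the run):
1. the socket stands upright on the bed between jaw and fence, let go of (z of lock_socket in the frame of clamp between 0.009 and 0.016 m and x of lock_socket in the frame of clamp between -0.015 and 0.015 m and y of lock_socket in the frame of clamp between -0.03 and 0 m and angle between lock_socket's own z axis and vertical below 0.15 rad and contact force between the fingers and lock_socket below 0.1 N), for 0.2 s.
2. the jaw nips the socket (contact force between jaw and lock_socket above 2 N), for 0.2 s.
At the end, for the whole second after the job is handed in: The socket stands upright (within 0.15 rad) on the clamp's bed, at rest, seated in the V (centre within 4 mm of the clamp's x = 0 and 20 to 30 mm to the -y side of its origin), the jaw still pressing on it with more than 2 N, and the outer ring's line within 3 mm of where it was found (contact force between jaw and lock_socket above 2 N and z of lock_socket in the frame of clamp between 0.009 and 0.016 m and x of lock_socket in the frame of clamp between -0.004 and 0.004 m and y of lock_socket in the frame of clamp between -0.03 and -0.02 m and angle between lock_socket's own z axis and vertical below 0.15 rad and linear speed of lock_socket below 0.01 m/s and distance of ring_mark from where it was at the start of the episode below 0.003 m); the robot touches nothing.
It fails at once if the outer ring is turned: its line moves more than 3 mm (distance of ring_mark from where it was at the start of the episode above 0.003 m).
It fails at once if the jaw squeezes the socket with more than 25 N (contact force between jaw and lock_socket above 25 N).
It also fails if it takes over 72 s, if anything falls off the work surface, if the arm or the gripper's body presses on something with over 40 N, if the wrist force passes 120 N, or if a joint passes its speed limit or range.

### The arm

A 6-joint arm with a two-finger parallel gripper is mounted at the origin on a cart in front of the work surface, level with it; the furniture and walls round the work are solid. World frame = base frame: x ahead of the robot, y to its left, z up, the work surface at z = 0. Lengths are in mm, angles in degrees, forces in N, time in s.
With the tool pointing down it reaches from about 300 to 850 mm from the base axis. Payload 4.2 kg.
Tool frame: the origin (TCP) lies midway between the tips of the shut fingers; the grasp point (between the pads) lies 19 mm behind it; z points along the fingers, y is the line along which they close (so a half turn about z gives the same grasp; the last joint's range is limited). The gripper opens to 91 mm and grips with 3 to 60 N. Pads are 32 mm wide; open, the fingers measure 118 mm over their backs; the gripper's body (76 mm by 178 mm) begins 60 mm behind the grasp point.
Start: joints at [71.219, 18.312, 89.639, -0, 72.044, -1.146], TCP at [174.206, 547.992, 213.976] pointing down, gripper open.
Joint ranges: [-177.97, 177.97], [-48.28, 115.42], [12.27, 149.76], [-77.06, 257.06], [2.81, 150.46], [-146.56, 146.56]. Speed limits (degrees/s): [147.25, 147.25, 180, 180, 180, 180].

### API

Orientations are given as [roll, pitch, yaw] about the fixed x, y, z axes, in that order (R = Rz(yaw) Ry(pitch) Rx(roll)).
In Python, from workcell import env gives the robot as it stands.
- The arm moves only by the shell command python3 -m jog 'ROWS' [FORCE]. ROWS is a JSON object of lists of equal length, an entry for each row: "jaw": the finger opening in mm, from 0 to 91.2; "slide": the shift along the tool's x, y, z in units of 30 mm (1.0 is 30 mm), a list of three; "spin": the turn about the tool's z in units of 8 degrees (1.0 is 8 degrees). In form: {"jaw": [jaw, ...], "slide": [[dx, dy, dz], ...], "spin": [spin, ...]}. A call has 1 to 10 rows; each row shifts and turns the commanded pose from where the row before left it, along the tool's axes as they then stand; what a row does not reach is not made up. A row lasts 1/10 s, in which the tool goes at most 50 mm and 8.59 degrees, less where a joint would pass 70% of its speed; a pose out of reach is approached as far as the arm can. A call is refused whole if a number of a shift passes 1 or a number of a turn 1, either way. A call with a gripper value outside its range is refused whole. The fingers move at their own pace and stop on an object; FORCE is the grip in N (left out, the last holds). Time passes only in rows, so rows that do not move let the fingers close. It gives the time, the measured TCP pose, the force, the opening and the grip force at its end, in the units of the state.
- env.state(): the state, without advancing time (a new reading comes with each control period).
- env.grab_frame(name): name is "scene" or "top" or "wrist"; returns the picture (420x560x3 uint8, red, green, blue); there is no depth.
- env.camera_model(name): a dict with "fx", "fy", "cx", "cy" (pixels), "camera_from_world" (4x4, takes a point from world to camera coordinates). Camera axes: x right, y up, looking along -z (the intrinsics and any distortion apply to the point x, -y, -z); pixel columns grow to the right and rows downward; lengths in mm; the calibration is good to about 2 mm. The wrist camera is an equidistant fisheye: a pixel r from the principal point sees the ray r / f radians off the axis. A picture is of the moment at which its call begins: read the wrist's pose just before it. camera_model takes no time and is no camera call; for the wrist camera it gives the pose at the moment of the call.
- env.job_done(): hands the job in; it is judged then, once.
The state is a dict: "time_s": time; "qpos": joint angles; "qvel": joint speeds; "effort": joint torques, N m; "ee_pos": TCP position; "ee_rot": TCP orientation; "force": force on the tool from outside, world axes, zero at the start; "torque": the same for the moment, N m; "gripper_width": finger opening in mm; "gripper_force": force on a finger pad.
Only numpy, scipy, OpenCV 4.12 (cv2) and the standard library are available. Lean on these libraries where they do the work, as an engineer would, in place of code of your own. Each camera call takes 0.05 s, during which the arm holds its last target. There are 200 camera calls.

## Working session

There is one attempt and no reset: what is moved stays moved. The work goes in short steps, Python scripts to look and compute and a shell command to move; the robot and the scene stay as the last step left them, time stands still between calls to the robot, and variables do not carry over. Pictures are saved under pics/ and viewed, at most 10 in all, crops included, and the job is handed in when it is done.

```bash
ls; mkdir -p pics
python3 - <<'E'
from workcell import env
import cv2,json
for n in("scene","top"):
    im=env.grab_frame(n); cv2.imwrite(f"pics/{n}0.png",cv2.resize(im[:,:,::-1],(800,600),interpolation=cv2.INTER_CUBIC))
    cv2.imwrite(f"/tmp/{n}.png",im[:,:,::-1])
    print(n,env.camera_model(n))
print(env.state())
E
```

```text
pics
scene {'fx': 419.41192495171805, 'fy': 419.41192495171805, 'cx': 276.52591413210524, 'cy': 206.63595494788626, 'camera_from_world': array([[ 4.59059851e-01, -8.88401520e-01, -2.60623951e-03,
        -3.80766776e+02],
       [ 6.78777179e-01,  3.48845882e-01,  6.46195088e-01,
        -3.54791667e+02],
       [-5.73171522e-01, -2.98411277e-01,  7.63167816e-01,
        -6.61941449e+02],
       [ 0.00000000e+00,  0.00000000e+00,  0.00000000e+00,
         1.00000000e+00]])}
top {'fx': 518.1976587876394, 'fy': 518.1976587876394, 'cx': 278.64175892473503, 'cy': 213.7218587847962, 'camera_from_world': array([[-2.07291772e-02, -9.99658532e-01, -1.59097704e-02,
        -1.14603672e+02],
       [ 9.98414530e-01, -2.15311000e-02,  5.20080528e-02,
        -5.14860216e+02],
       [-5.23328486e-02, -1.48064618e-02,  9.98519926e-01,
        -9.25339681e+02],
       [ 0.00000000e+00,  0.00000000e+00,  0.00000000e+00,
         1.00000000e+00]])}
{'time_s': 0.1, 'qpos': array([ 7.12192123e+01,  1.83481304e+01,  8.96985249e+01, -7.22851122e-04,
        7.20408526e+01, -1.14751094e+00]), 'qvel': array([ 0.0970114 , -0.18312649, -0.25788267,  0.03360122,  0.08919869,
        0.07002085]), 'effort': array([-1.47116403e-03, -4.13327658e+01, -2.32509810e+01,  7.26943742e-02,
        4.22244170e-02, -5.99482064e-05]), 'ee_pos': array([174.0620996 , 547.57412149, 213.20883694]), 'ee_rot': array([-1.79912496e+02, -1.06532550e-03,  1.62366946e+02]), 'force': array([ 0.65697333, -0.48520162,  0.10525649]), 'torque': array([0.00831136, 0.02523299, 0.01449039]), 'gripper_force': 0.0, 'gripper_width': 90.8438876276812}
```

View pics/top0.png

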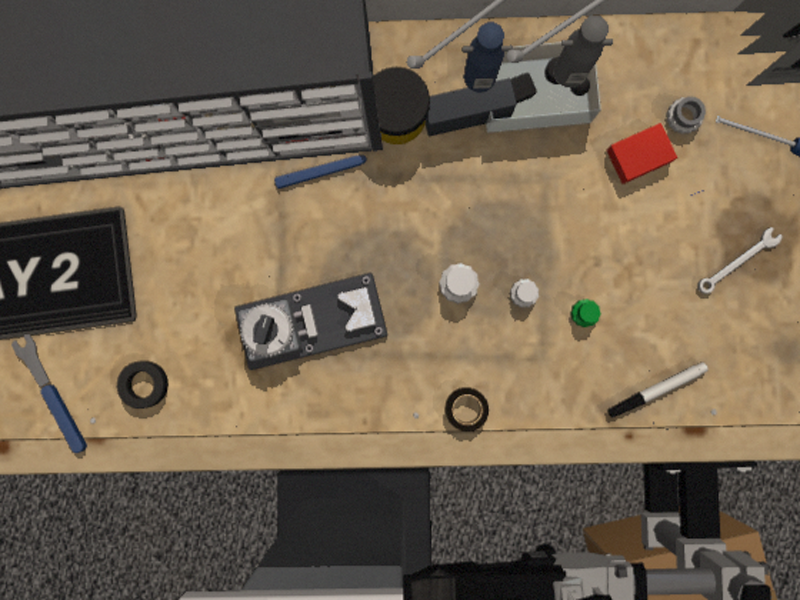

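View pics/scene0.png

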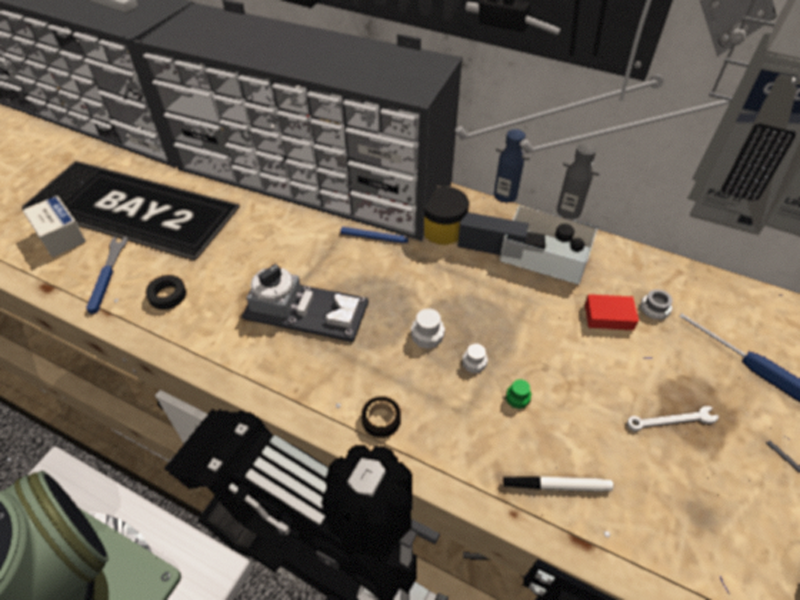

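The top view shows the clamp around (310,320), the large grey decoy at (459,283), the small grey socket at (524,293) and the green decoy at (585,312). The scene view agrees. Next I'll enlarge the clamp and the socket.

```bash
cat > h.py <<'E'
import numpy as np
from workcell import env
def px2w(n,u,v,z):
    m=env.camera_model(n);T=m["camera_from_world"];R=T[:3,:3];t=T[:3,3]
    d=R.T@np.array([(u-m["cx"])/m["fx"],-(v-m["cy"])/m["fy"],-1]);c=-R.T@t
    return (c+d*(z-c[2])/d[2])
def w2px(n,p):
    m=env.camera_model(n);T=m["camera_from_world"];q=T[:3,:3]@np.array(p)+T[:3,3]
    return m["cx"]-m["fx"]*q[0]/q[2], m["cy"]+m["fy"]*q[1]/q[2]
E
python3 - <<'E'
import cv2
a=cv2.imread("/tmp/top.png")[184:264,160:274]
b=cv2.imread("/tmp/top.png")[184:264,320:390]
cv2.imwrite("pics/clamp.png",cv2.resize(a,None,fx=7,fy=7,interpolation=cv2.INTER_CUBIC))
c=cv2.imread("/tmp/top.png")[190:220,350:384]; d=cv2.imread("/tmp/scene.png")[235:267,315:349]
import numpy as np
r=lambda i:cv2.resize(i,(390,390),interpolation=cv2.INTER_CUBIC)
c=cv2.imread("/tmp/top.png")[190:222,350:382];d=cv2.imread("/tmp/scene.png")[235:267,315:347]
cv2.imwrite("pics/sock.png",np.hstack([r(c),r(d)]))
E
```

```text
(no output)
```

View pics/clamp.png

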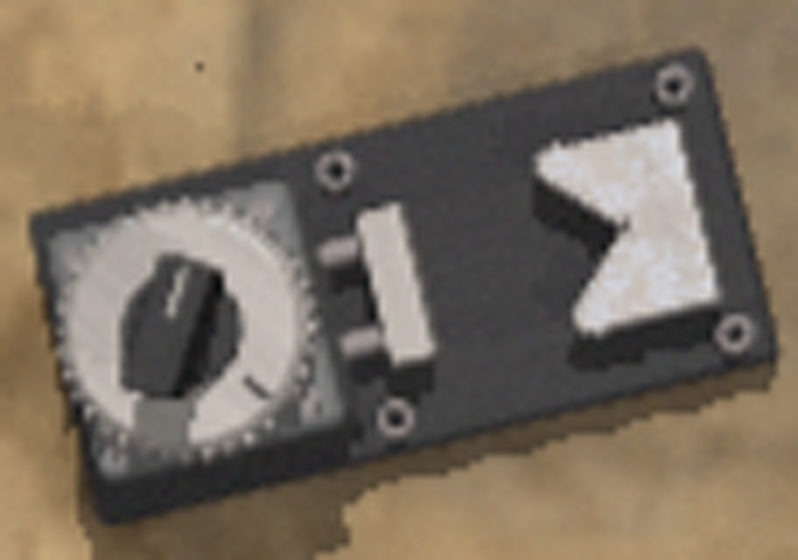

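View pics/sock.png

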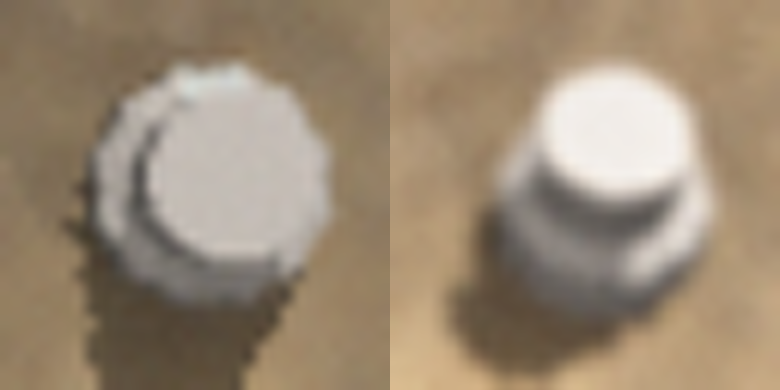

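The clamp crop shows the V bottom at (617,228), jaw face from (402,205) to (436,357), housing corners at (48,232), (290,182), (345,425) and (105,475), and the index line near (257,387). In the socket crop the boss top is centred at (231,174) in the top view and (616,133) in the scene view.

Run:
```python
from h import *
np.set_printoptions(precision=1,suppress=True)
P=lambda x,y,z:px2w("top",160+(x+.5)/7-.5,184+(y+.5)/7-.5,z)
s=390/32
print("sock",px2w("top",350+231/s-.5,190+174/s-.5,30),px2w("scene",315+616/s-.5,235+133/s-.5,30))
V=P(617,228,26);tips=P(540,155,26),P(580,330,26);bk=P(678,122,26),P(718,298,26)
j=P(402,205,26),P(436,357,26);jb=P(358,215,26),P(393,362,26)
H=[P(*a,46) for a in((48,232),(290,182),(345,425),(105,475))]
hc=sum(H)/4
print("V",V,"tips",*tips,np.linalg.norm(tips[0]-tips[1]),"bk",*bk)
print("jaw",*j,np.linalg.norm(j[0]-j[1]),*jb)
print("H",*H,"hc",hc,"V-hc",np.linalg.norm((V-hc)[:2]),"expect 109")
print("plate far corners",P(697,48,12),P(776,358,12))
for nm,a in (("V->hc",hc-V),("jaw",None)):
    if a is None:
        d=j[0]-j[1];a=np.array([d[1],-d[0],0]);
        a=-a if a@(hc-V)<0 else a
    print(nm,np.degrees(np.arctan2(a[1],a[0])))
d=H[0]-H[1];print("housing yaxis",np.degrees(np.arctan2(d[1],d[0])));d=H[3]-H[2];print(np.degrees(np.arctan2(d[1],d[0])))
print("knob top ctr",P(190,322,80), "mark",P(257,387,58))
print("bar line",P(182,265,80),P(172,315,80))
```

```text
sock [ 525.6 -285.3   30. ] [ 555.  -344.8   30. ]
V [508.5 -70.4  26. ] tips [527.6 -51.   26. ] [482.7 -60.5  26. ] 45.86480808328161 bk [535.2 -86.4  26. ] [490.1 -95.8  26. ]
jaw [515.5 -15.5  26. ] [476.6 -23.7  26. ] 39.7932524110648 [513.2  -4.3  26. ] [475.5 -12.7  26. ]
H [509.6  70.6  46. ] [520.8   9.7  46. ] [459.8  -3.2  46. ] [448.6  56.9  46. ] hc [484.7  33.5  46. ] V-hc 106.55764486428964 expect 109
plate far corners [555.5 -90.9  12. ] [ 474.7 -109.8   12. ]
V->hc 102.89236095779304
jaw 101.76315672195769
housing yaxis 100.44307922953708
100.55753795328125
knob top ctr [485.4  28.6  80. ] mark [469.7  16.5  58. ]
bar line [499.2  30.4  80. ] [487.2  33.   80. ]
```

Run:
```python
from h import *
np.set_printoptions(precision=1,suppress=True)
for n in("scene","top","wrist"):
    m=env.camera_model(n);T=m["camera_from_world"];print(n,{k:v for k,v in m.items() if k!="camera_from_world"},"centre",-T[:3,:3].T@T[:3,3],"det",np.linalg.det(T[:3,:3]))
k=800/560
for nm,p in dict(sock=(525.6,-285.3,30),V=(508.5,-70.4,26),knob=(485.4,31,80),base=(0,0,0),tcp=(174,548,214)).items():
    print(nm,np.array(w2px("scene",p))*k,np.array(w2px("top",p))*k)
T=lambda u,v,z:(px2w("top",u/k,v/k,z),)
for nm,a,b in (("green",(585,312),(518,388)),("ring",(467,410),(381,416)),("V",None,(340,303))):
    print(nm, px2w("top",a[0]/k,a[1]/k,15) if a else "", px2w("scene",b[0]/k,b[1]/k,15))
```

```text
scene {'fx': 419.41192495171805, 'fy': 419.41192495171805, 'cx': 276.52591413210524, 'cy': 206.63595494788626} centre [  36.2 -412.   733.4] det 0.9999999999999999
top {'fx': 518.1976587876394, 'fy': 518.1976587876394, 'cx': 278.64175892473503, 'cy': 213.7218587847962} centre [ 463.2 -139.4  948.9] det 1.0000000000000007
wrist {'fx': 325.19226210127806, 'fy': 325.19226210127806, 'cx': 278.36202316142646, 'cy': 210.35187087858432} centre [ 96.8 572.4 382.5] det 1.000000000000001
sock [474.8 350. ] [526.4 291.1]
V [339.3 306.6] [353.9 308.8]
knob [269.8 270.1] [264.7 328. ]
base [ 50.4 616.3] [306.4 717.2]
tcp [-224.9  222.2] [-281.8  652.5]
green [ 498.7 -360.4   15. ] [ 503.8 -360.4   15. ]
ring [ 379.1 -209.1   15. ] [ 378.4 -211.9   15. ]
V  [522.6 -62.3  15. ]
```

The scene mismatch was my own error: I forgot the 390 px side-by-side offset, so the scene reading is (226,133). Next I fit the clamp pose to all the points.

```bash
cat >> h.py <<'E'
def tool(dp,yaw):  # world displacement -> tool-axis slide units (tool down)
    c,s=np.cos(np.radians(yaw)),np.sin(np.radians(yaw))
    return np.array([c*dp[0]+s*dp[1], s*dp[0]-c*dp[1], -dp[2]])/30
def c2w(c,p):
    a=np.radians(c[2]);return np.array([c[0]+np.cos(a)*p[0]-np.sin(a)*p[1],c[1]+np.sin(a)*p[0]+np.cos(a)*p[1],p[2]])
def w2c(c,p):
    a=np.radians(c[2]);d=np.array(p[:2])-c[:2];return np.array([np.cos(a)*d[0]+np.sin(a)*d[1],-np.sin(a)*d[0]+np.cos(a)*d[1]])
E
python3 - <<'E'
from h import *
from scipy.optimize import least_squares
np.set_printoptions(precision=1,suppress=True)
s=390/32
print("sock",px2w("top",350+231/s-.5,190+174/s-.5,30),px2w("scene",315+226/s-.5,235+133/s-.5,30))
pts=[((617,228),(0,-49,26)),((48,232),(32,92,46)),((290,182),(32,28,46)),((345,425),(-32,28,46)),((105,475),(-32,92,46)),((697,48),(42,-80,12)),((776,358),(-42,-80,12))]
px=lambda x,y:np.array([160+(x+.5)/7-.5,184+(y+.5)/7-.5])
f=lambda c:np.concatenate([(np.array(w2px("top",c2w(c,w)))-px(*p)) for p,w in pts])
r=least_squares(f,[496,-25,11.5],loss="soft_l1");c=r.x
print("clamp",c,r.fun.reshape(-1,2))
print("knob",c2w(c,(0,60,70)),"place",c2w(c,(0,-21,12)))
for p in((402,205),(436,357),(358,215),(393,362)): print("jaw",w2c(c,px2w("top",*px(*p),26)))
st=env.state();y=st["ee_rot"][2]
s1=c2w(c,(0,60,70)); so=np.array([525.6,-285.3,130])
print("to sock",tool(so-st["ee_pos"],y))
E
```

```text
sock [ 525.6 -285.3   30. ] [ 525.2 -286.9   30. ]
clamp [497.7 -23.8  12.5] [[ 0.7  0. ]
 [-1.3  0.3]
 [-0.4 -1.2]
 [ 0.1 -0.3]
 [-1.2  1.2]
 [ 1.  -0.4]
 [ 0.7  0.3]]
knob [484.7  34.7  70. ] place [502.3 -44.3  12. ]
jaw [19.2  4.2]
jaw [-20.6   4.8]
jaw [19.4 15.8]
jaw [-19.3  15.7]
to sock [-19.6 -22.9   2.8]
```

```bash
J='{"jaw":[50,50,50,50,50,50,50,50,50,50],"slide":[[-0.85,-1,0],[-0.85,-1,0],[-0.85,-1,0],[-0.85,-1,0],[-0.85,-1,0],[-0.85,-1,0],[-0.85,-1,0],[-0.85,-1,0],[-0.85,-1,0],[-0.85,-1,0]],"spin":[0,0,0,0,0,0,0,0,0,0]}'; python3 -m jog '{"jaw":[50,50,50,50,50,50,50,50,50,50],"slide":[[-0.85,-1,0],[-0.85,-1,0],[-0.85,-1,0],[-0.85,-1,0],[-0.85,-1,0],[-0.85,-1,0],[-0.85,-1,0],[-0.85,-1,0],[-0.85,-1,0],[-0.85,-1,0]],"spin":[0,0,0,0,0,0,0,0,0,0]}'
```

```text
time_s: 1.1
ee_pos: [326.4, 183.2, 213.8]
ee_rot: [180.0, -0.0, 162.4]
force: [0.4, 0.0, -0.4]
gripper_width: 50.0
gripper_force: 0.0
```

```bash
python3 -m jog '{"jaw":[50,50,50,50,50,50,50,50,50,50],"slide":[[-0.85,-1,0],[-0.85,-1,0],[-0.85,-1,0],[-0.85,-1,0],[-0.85,-1,0],[-0.85,-1,0],[-0.85,-1,0],[-0.85,-1,0.3],[-0.85,-1,0.3],[-0.85,-1,0.3]],"spin":[0,0,0,0,0,0,0,0,0,0]}' && python3 -m jog '{"jaw":[50,50,50,50],"slide":[[-0.9,-1,0.3],[-0.9,-1,0.3],[-0.8,-0.9,0.3],[0,0,0]],"spin":[0,0,0,0]}'
python3 - <<'E'
from h import *
import cv2
m=env.camera_model("wrist");im=env.grab_frame("wrist")
T=m["camera_from_world"];print(env.state()["ee_pos"]);print(T.tolist())
cv2.imwrite("/tmp/w1.png",im[:,:,::-1]);cv2.imwrite("pics/w1.png",cv2.resize(im[:,:,::-1],(800,600),interpolation=cv2.INTER_CUBIC))
E
```

```text
time_s: 2.1
ee_pos: [478.6, -179.9, 186.3]
ee_rot: [180.0, -0.0, 162.3]
force: [-0.3, 0.1, 0.8]
gripper_width: 49.8
gripper_force: 0.0
time_s: 2.5
ee_pos: [527.1, -288.3, 157.5]
ee_rot: [-180.0, -0.1, 162.2]
force: [-0.2, 1.2, 0.0]
gripper_width: 50.0
gripper_force: 0.0
[ 526.18552906 -286.13829868  158.11905668]
[[0.30497788389391556, 0.9523588364752135, -0.0010662659937490577, 113.9661735249716], [-0.913182258837989, 0.29211401559356687, -0.2841963476847512, 580.8795349294223], [-0.2703454317704297, 0.08764729591596868, 0.9587655078482337, -168.67665475187485], [0.0, 0.0, 0.0, 1.0]]
```

View pics/w1.png

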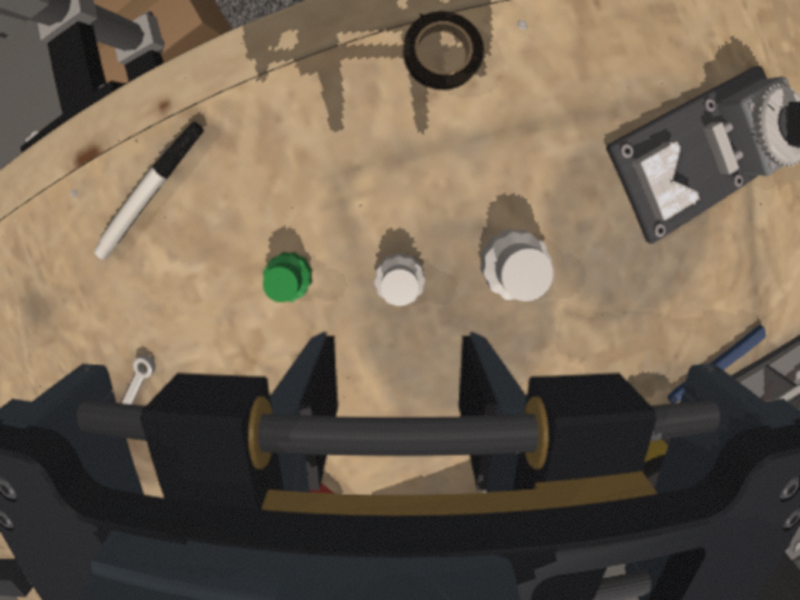

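The wrist view shows the small socket's boss at (400,286), centred between the open fingers at x≈335 and 461. The green and large decoys are well to either side.

```bash
cat >> h.py <<'E'
def wray(m,u,v,z):
    T=m["camera_from_world"];R=T[:3,:3];a=np.array([u-m["cx"],v-m["cy"]]);r=np.hypot(*a);th=r/m["fx"]
    d=R.T@np.array([np.sin(th)*a[0]/r,-np.sin(th)*a[1]/r,-np.cos(th)]);c=-R.T@T[:3,3]
    return c+d*(z-c[2])/d[2]
E
python3 - <<'E'
from h import *
m=env.camera_model("wrist");p=wray(m,400*.7,286*.7,30);st=env.state();print(p,st["ee_pos"],st["ee_rot"])
for q in ((525.4,-286,18.5),(p[0],p[1],18.5)): print(tool(np.array(q)-st["ee_pos"],st["ee_rot"][2]))
E
```

```text
[ 523.9698492  -283.75576408   30.        ] [ 526.18552906 -286.13829868  158.11905668] [ 1.79955585e+02 -1.59333382e-01  1.62227631e+02]
[ 2.63418260e-02 -3.60244053e-03  4.65396856e+00]
[0.09457253 0.05308422 4.65396856]
```

```bash
python3 -m jog '{"jaw":[50,50,50,50,50,50,50,24,20,20],"slide":[[0.05,0.02,1],[0,0,1],[0,0,1],[0,0,0.9],[0,0,0.5],[0,0,0.25],[0,0,0],[0,0,0],[0,0,0],[0,0,0]],"spin":[0,0,0,0,0,0,0,0,0,0]}' 20
```

```text
time_s: 3.55
ee_pos: [525.8, -284.1, 21.5]
ee_rot: [-180.0, 0.1, 162.4]
force: [-0.3, -0.8, 0.8]
gripper_width: 28.8
gripper_force: 0.3
```

```bash
python3 -m jog '{"jaw":[20,20,20],"slide":[[0,0,0],[0,0,0],[0,0,0]],"spin":[0,0,0]}' 20
```

```text
time_s: 3.85
ee_pos: [525.7, -284.3, 21.3]
ee_rot: [-180.0, 0.1, 162.4]
force: [-0.1, -0.7, 6.4]
gripper_width: 23.5
gripper_force: 20.0
```

```bash
python3 -m jog '{"jaw":[20,20,20,20],"slide":[[0,0,-0.7],[0,0,-1],[0,0,-1],[0,0,0]],"spin":[0,0,0,0]}' 20
python3 - <<'E'
from h import *
st=env.state();y=st["ee_rot"][2];print(st["ee_pos"],st["gripper_width"])
c=np.array([497.7,-23.8,12.5]);print(tool(c2w(c,(0,-21,100))-st["ee_pos"],162.35))
E
```

```text
time_s: 4.25
ee_pos: [527.5, -285.0, 105.2]
ee_rot: [-179.9, 0.4, 162.4]
force: [0.6, 0.0, -0.2]
gripper_width: 23.6
gripper_force: 20.0
[ 527.51798442 -285.02841014  105.219588  ] 23.620366712137216
[3.2357213  7.39105385 0.17398627]
```

```bash
python3 -m jog '{"jaw":[20,20,20,20,20,20,20,20,20,20],"slide":[[0.3,0.5,0],[0.4,1,0],[0.4,1,0],[0.4,1,0],[0.4,1,0],[0.4,1,0],[0.4,0.9,0],[0.3,0.7,0],[0.2,0.3,0],[0,0,0]],"spin":[0,0,0,0,0,0,0,0,0,0]}' 20
python3 - <<'E'
from h import *
import cv2
m=env.camera_model("wrist");im=env.grab_frame("wrist")
st=env.state();print(st["ee_pos"],st["ee_rot"])
np.save("/tmp/w2.npy",m["camera_from_world"]);cv2.imwrite("/tmp/w2.png",im[:,:,::-1]);cv2.imwrite("pics/w2.png",cv2.resize(im[50:350,160:560,::-1],(800,600),interpolation=cv2.INTER_CUBIC))
t=env.grab_frame("top");cv2.imwrite("/tmp/t2.png",t[:,:,::-1])
E
```

```text
time_s: 5.25
ee_pos: [499.2, -41.8, 100.3]
ee_rot: [-180.0, -0.2, 162.5]
force: [-0.3, -0.5, -0.2]
gripper_width: 23.4
gripper_force: 20.0
[499.96578923 -42.77424503 100.5772896 ] [-1.79964264e+02 -1.08124578e-01  1.62443892e+02]
```

View pics/w2.png

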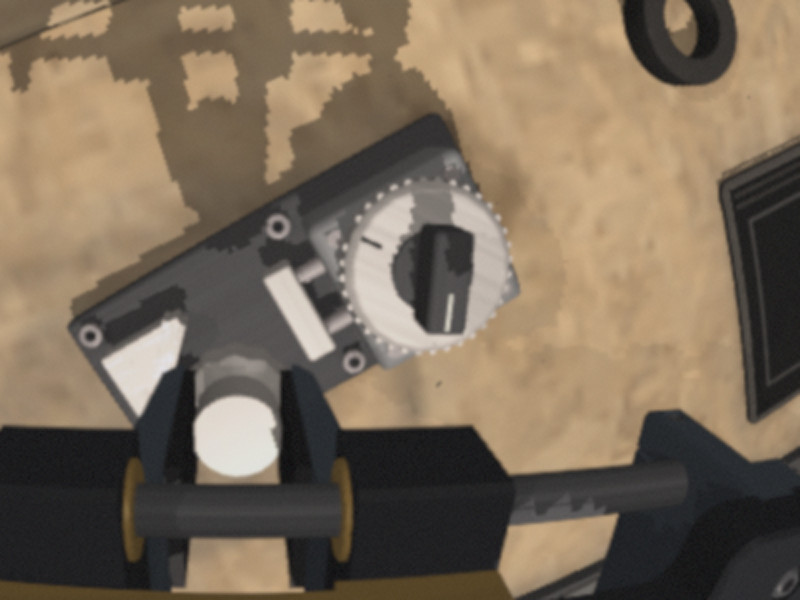

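The crop (2x, offset (160,50)) shows these points:
- Boss top centred at (236,434)
- Ring centred at (428,267)
- Bar top centred at (451,280), with its axis from (455,228) to (447,332)
- Jaw face from (265,283) to (310,360)

Run:
```python
from h import *
np.set_printoptions(precision=1,suppress=True)
m=env.camera_model("wrist");m["camera_from_world"]=np.load("/tmp/w2.npy")
P=lambda u,v,z:wray(m,160+u/2-.25,50+v/2-.25,z)
c=np.array([497.7,-23.8,12.5])
print("boss",P(236,434,109.2))
r=P(428,267,58);b=P(451,280,80);print("ring",r,w2c(c,r),"bar",b,w2c(c,b))
d=P(455,228,80)-P(447,332,80);print("bar ang",np.degrees(np.arctan2(d[1],d[0])),np.linalg.norm(d))
j=[P(265,283,26),P(310,360,26),P(335,345,26),P(288,265,26)]
for q in j:print("jaw",q,w2c(c,q))
d=j[0]-j[1];print("jaw yaw",np.degrees(np.arctan2(d[1],d[0])))
print("plate",[w2c(c,P(*q,12)) for q in((68,326),(435,115))],"fence tip",w2c(c,P(183,318,26)),"fence back",w2c(c,P(103,364,26)))
print("mark",P(371,242,58))
```

```text
boss [498.1 -41.7 109.2]
ring [482.9  31.7  58. ] [-2.4 57.3] bar [482.8  32.9  80. ] [-2.3 58.6]
bar ang 162.64901803982892 33.195943495492784
jaw [479.4 -24.4  26. ] [-18.    3.4]
jaw [515.  -16.3  26. ] [18.5  3.6]
jaw [511.9  -5.   26. ] [17.9 15.3]
jaw [475.2 -13.9  26. ] [-19.8  14.5]
jaw yaw -167.1358053430373
plate [array([-40.5, -78.8]), array([-41.7,  96.4])] fence tip [-21.8 -31.3] fence back [-21.5 -69.7]
mark [468.9  14.6  58. ]
```

```bash
python3 -m jog '{"jaw":[20,20,20,20,20,20],"slide":[[-0.07,-0.02,0.5],[0,0,0.7],[0,0,0.6],[0,0,0.3],[0,0,0.1],[0,0,0]],"spin":[0,0,0,0,0,0]}' 20;  python3 -m jog '{"jaw":[20,20],"slide":[[0,0,0.02],[0,0,0]],"spin":[0,0]}' 20
```

```text
time_s: 5.95
ee_pos: [503.0, -44.9, 35.4]
ee_rot: [-180.0, -0.0, 162.3]
force: [-0.4, 0.0, -0.9]
gripper_width: 23.5
gripper_force: 20.0
time_s: 6.15
ee_pos: [503.3, -44.5, 35.5]
ee_rot: [180.0, 0.1, 162.4]
force: [-0.3, -0.5, -1.2]
gripper_width: 23.4
gripper_force: 20.0
```

```bash
python3 -m jog '{"jaw":[20,20],"slide":[[0,0,0.04],[0,0,0]],"spin":[0,0]}' 20;  python3 -m jog '{"jaw":[20,20],"slide":[[0,0,0.03],[0,0,0]],"spin":[0,0]}' 20;python3 -m jog '{"jaw":[20,20],"slide":[[0,0,0.03],[0,0,0]],"spin":[0,0]}' 20
```

```text
time_s: 6.35
ee_pos: [502.9, -44.3, 33.9]
ee_rot: [180.0, 0.0, 162.4]
force: [-0.2, -0.4, -1.6]
gripper_width: 23.5
gripper_force: 20.0
time_s: 6.55
ee_pos: [502.9, -44.3, 33.3]
ee_rot: [180.0, 0.0, 162.4]
force: [-1.5, 0.0, 3.4]
gripper_width: 23.7
gripper_force: 20.0
time_s: 6.75
ee_pos: [503.0, -44.3, 33.2]
ee_rot: [180.0, 0.0, 162.4]
force: [-2.5, 1.4, 11.3]
gripper_width: 23.6
gripper_force: 20.0
```

```bash
python3 -m jog '{"jaw":[45,45,45,45,45,45,45,45],"slide":[[0,0,0],[0,0,0],[0,0,0],[0,0,-0.3],[0,0,-0.7],[0,0,-0.9],[0,0,-0.8],[0,0,0]],"spin":[0,0,0,0,0,0,0,0]}' 20
python3 - <<'E'
from h import *
import cv2
m=env.camera_model("wrist");im=env.grab_frame("wrist")
st=env.state();print(st["ee_pos"],st["ee_rot"],st["torque"],st["force"])
np.save("/tmp/w3.npy",m["camera_from_world"]);cv2.imwrite("pics/w3.png",cv2.resize(im[50:350,160:560,::-1],(800,600),interpolation=cv2.INTER_CUBIC))
E
```

```text
time_s: 7.55
ee_pos: [505.3, -44.7, 116.3]
ee_rot: [179.9, 0.4, 162.4]
force: [-0.1, -0.4, 0.0]
gripper_width: 44.7
gripper_force: 0.0
[503.93392273 -44.49971824 114.51293002] [179.94885622   0.22505203 162.36216618] [-0.00207833  0.02931168  0.00337185] [ 0.23832863 -0.23854334 -0.80790904]
```

View pics/w3.png

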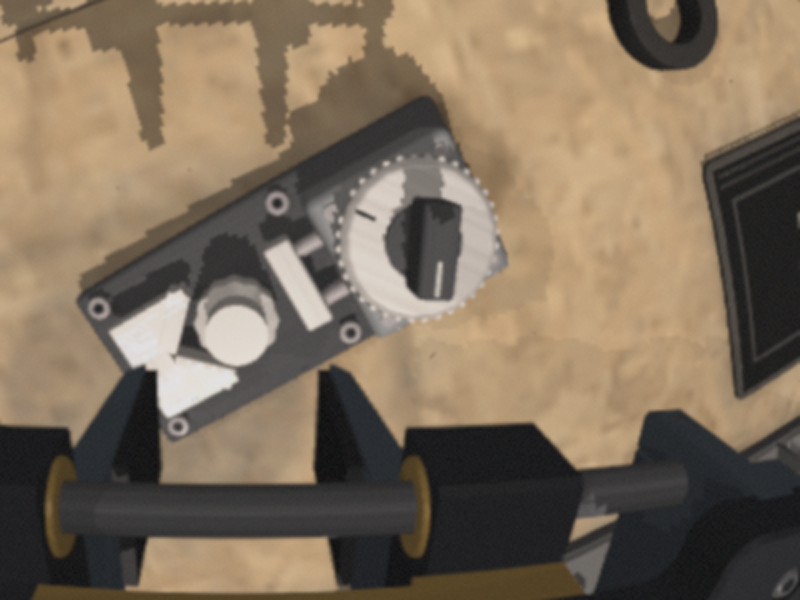

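The socket stands in the gap with its boss at (238,335). The ring is centred at (417,239), and the bar top at (439,249) with its axis from (443,200) to (436,297). I'll measure the knob relative to the released socket, whose position I know.

Run:
```python
from h import *
np.set_printoptions(precision=1,suppress=True)
m=env.camera_model("wrist");m["camera_from_world"]=np.load("/tmp/w3.npy")
P=lambda u,v,z:wray(m,160+u/2-.25,50+v/2-.25,z)
b=P(238,335,42);r=P(417,239,58);k=P(439,249,80);print(b,r,k,"rel",r-b,k-b)
off=np.array([503,-44.4,0])-b;print("corr",r+off,k+off)
d=P(443,200,80)-P(436,297,80);print(np.degrees(np.arctan2(d[1],d[0])),np.linalg.norm(d))
v=P(172,355,26);print("V",v+off,np.linalg.norm((r-v)[:2]))
d=r-v;print("clamp yaw",np.degrees(np.arctan2(d[1],d[0]))-90)
st=env.state();print(st["ee_pos"])
```

```text
[503.2 -43.6  42. ] [483.   30.8  58. ] [483.   32.5  80. ] rel [-20.2  74.4  16. ] [-20.2  76.   38. ]
corr [482.8  30.   16. ] [482.8  31.6  38. ]
162.14411420182424 32.80792273680909
V [508.1 -75.4 -16. ] 108.41334817894979
clamp yaw 13.493056642505834
[503.9 -44.5 114.5]
```

```bash
python3 -m jog '{"jaw":[40,40,40,40,40,40,40,40,40,40],"slide":[[0.3,0.5,0],[0.5,0.8,0],[0.4,0.7,0],[0.19,0.23,0],[0,0,0.4],[0,0,0.6],[0,0,0.4],[0,0,0.2],[0,0,0],[0,0,0]],"spin":[0,0,0,0,0,0,0,0,0,0]}' 20
python3 - <<'E'
from h import *
import cv2
for _ in range(3):
    m=env.camera_model("wrist");st=env.state();im=env.grab_frame("wrist")
    print(st["ee_pos"],st["ee_rot"],st["torque"],st["force"])
cv2.imwrite("pics/w4.png",cv2.resize(im[150:300,180:380,::-1],(800,600),interpolation=cv2.INTER_CUBIC))
E
```

```text
time_s: 8.6
ee_pos: [483.5, 31.8, 64.9]
ee_rot: [180.0, 0.0, 162.4]
force: [0.3, -0.3, 0.6]
gripper_width: 39.9
gripper_force: 0.0
[483.52584098  31.78671785  64.93302775] [1.79997470e+02 8.42834366e-03 1.62353918e+02] [-0.01047626  0.04033486  0.01429451] [ 0.27472666 -0.33089327  0.58953525]
[483.75705817  31.83846367  65.22764234] [1.79981649e+02 4.69005997e-02 1.62353529e+02] [-0.00577207  0.01262088  0.02657448] [-0.21857604 -0.23044332  0.0977252 ]
[483.8442501   31.88820612  65.36401292] [1.79975350e+02 6.72219208e-02 1.62358831e+02] [-0.01594079 -0.01572608 -0.00152908] [0.51765187 0.46983327 0.30970779]
```

View pics/w4.png

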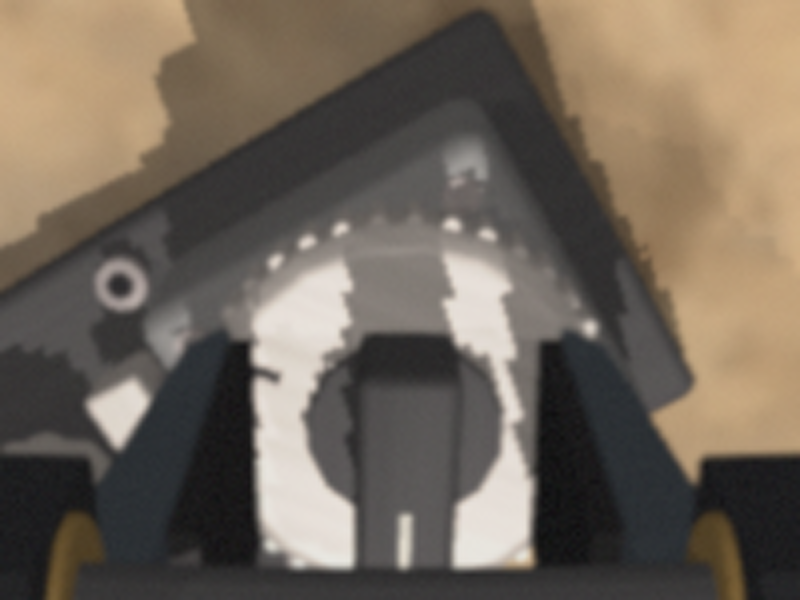

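The bar is parallel to the fingers and centred at x≈407, with the fingers' middle at 396. That puts it about 1.5 mm toward +y of the tool, so I'll shift by that, lower slightly and close lightly.

```bash
python3 -m jog '{"jaw":[40,40,10,10,10,10,10,10,10],"slide":[[0,0.05,0.05],[0,0,0],[0,0,0],[0,0,0],[0,0,0],[0,0,0],[0,0,0],[0,0,0],[0,0,0]],"spin":[0,0,0,0,0,0,0,0,0]}' 12; python3 -c "
from workcell import env
s=env.state();print(s['torque'],s['force'],s['qpos'])"
```

```text
time_s: 9.65
ee_pos: [483.8, 33.4, 63.4]
ee_rot: [180.0, 0.0, 162.4]
force: [-0.0, -0.2, -0.0]
gripper_width: 14.1
gripper_force: 12.0
[-0.01481929  0.03541731 -0.0765029 ] [-0.03229875 -0.24036635 -0.02196235] [ 2.59009865e+00  1.91686485e+01  1.13323091e+02  9.15486037e-03
  4.75042536e+01 -6.97736501e+01]
```

```bash
python3 -m jog '{"jaw":[10,10,10,10,10,10,10,10],"slide":[[0,0,0],[0,0,0],[0,0,0],[0,0,0],[0,0,0],[0,0,0],[0,0,0],[0,0,0]],"spin":[0.5,0.9,0.9,0.9,0.9,0.9,0,0]}' 12; python3 -c "
from workcell import env
s=env.state();print(s['torque'],s['force'],s['qpos'])"
```

```text
time_s: 10.45
ee_pos: [484.3, 34.1, 63.4]
ee_rot: [179.9, -0.0, 122.5]
force: [1.8, 4.1, -1.7]
gripper_width: 13.6
gripper_force: 12.0
[ 0.66577213 -0.30360626 -0.02191123] [ 1.81833992  4.11246794 -1.68810918] [ 2.61804210e+00  1.91806176e+01  1.13302431e+02  9.29481646e-02
  4.74517311e+01 -2.99202754e+01]
```

```bash
python3 -m jog '{"jaw":[10,10,10],"slide":[[0,0.02,0],[0,0,0],[0,0,0]],"spin":[0,0,0]}' 12; python3 -c "
from workcell import env
s=env.state();print(s['torque'],s['force'])"; python3 -m jog '{"jaw":[10,10,10,10,10],"slide":[[0,0,0],[0,0,0],[0,0,0],[0,0,0],[0,0,0]],"spin":[0.7,0.7,0.6,0,0]}' 12; python3 -c "
from workcell import env
s=env.state();print(s['torque'],s['force'])"
```

```text
time_s: 10.75
ee_pos: [484.3, 34.0, 63.4]
ee_rot: [180.0, -0.0, 122.4]
force: [0.9, 4.3, -0.2]
gripper_width: 14.3
gripper_force: 12.0
[ 0.761534   -0.08768914  0.09003238] [ 0.94465192  4.32869396 -0.18773858]
time_s: 11.25
ee_pos: [484.6, 34.2, 63.4]
ee_rot: [179.9, -0.0, 106.4]
force: [0.5, 5.2, -1.8]
gripper_width: 13.9
gripper_force: 12.0
[ 0.81036188 -0.28855726 -0.06147832] [ 0.49704659  5.17258583 -1.76233803]
```

```bash
python3 -c "
from workcell import env
s=env.state();print(s['effort'],s['torque'])"; python3 -m jog '{"jaw":[10,10],"slide":[[0.03,0,0],[0,0,0]],"spin":[0,0]}' 12; python3 -c "
from workcell import env
s=env.state();print(s['effort'],s['torque'],s['qpos'][5])"; python3 -m jog '{"jaw":[10,10],"slide":[[0,0,0],[0,0,0]],"spin":[0.5,0]}' 12; python3 -c "
from workcell import env
s=env.state();print(s['effort'],s['torque'],s['qpos'][5])"
```

```text
[ -2.31524393 -36.65457129 -16.62219644  -1.1870724    0.59418792
  -0.04463556] [ 0.81036188 -0.28855726 -0.06147832]
time_s: 11.45
ee_pos: [484.6, 34.2, 63.4]
ee_rot: [179.9, 0.1, 106.4]
force: [2.5, 1.6, -1.6]
gripper_width: 13.8
gripper_force: 12.0
[-2.51525994e-01 -3.71047354e+01 -1.62308568e+01 -1.95663068e-01
  9.52064507e-01 -2.86846975e-02] [ 0.11388509 -0.48792647 -0.05638392] -13.647991343101465
time_s: 11.65
ee_pos: [484.6, 34.3, 63.4]
ee_rot: [179.9, 0.0, 102.4]
force: [2.8, 0.6, -2.8]
gripper_width: 13.9
gripper_force: 12.0
[ -0.10775715 -37.29887009 -16.01616383  -0.11252493   1.13788046
   0.23201026] [ 0.02422669 -0.60231769 -0.05286815] -9.64697520342281
```

Run:
```python
from h import *
import cv2
for n in("top","scene","wrist","wrist","wrist"):
    im=env.grab_frame(n);s=env.state();print(s['effort'][5],s['torque'][2],s['qpos'][5],s['qvel'][5])
    cv2.imwrite(f"/tmp/{n}5.png",im[:,:,::-1])
a=cv2.imread("/tmp/top5.png")[184:264,160:274];b=cv2.imread("/tmp/wrist5.png");c=cv2.imread("/tmp/scene5.png")[170:250,160:274]
r=lambda i,w,h:cv2.resize(i,(w,h),interpolation=cv2.INTER_CUBIC)
cv2.imwrite("pics/p5.png",np.vstack([np.hstack([r(a,400,280),r(c,400,280)]),np.hstack([r(b,420,315),np.zeros((315,380,3),np.uint8)])]))
```

```text
0.02822380105499178 -0.0812387604558502 -9.712285088201762 -0.41404922436011693
-0.038205416640266776 -0.02067990817220035 -9.715597395086668 0.14509085145186962
-0.038372474955394864 0.00048728355102407167 -9.70580936567654 0.21423485286705643
-0.022339404677040875 -0.044121869296330815 -9.694833835748687 0.20380022490845012
-0.007230836490634829 0.024112532807155543 -9.68422145543371 0.1243506145613026
```

View pics/p5.png

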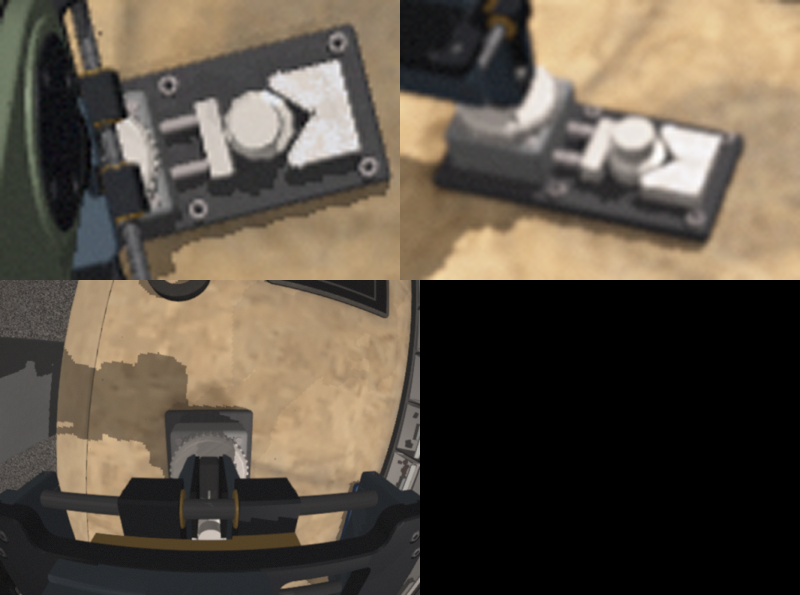

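The top crop (upper left) shows the jaw just touching the socket, with roughly 2 to 3 mm left before it seats in the V. That is about 15 to 20° of knob. I'll go in small steps and read the torque while it is moving.

```bash
cat > r.py <<'E'
from workcell import env
s=env.state();print("EFF %.3f TZ %.3f q6 %.2f"%(s['effort'][5],s['torque'][2],s['qpos'][5]),s['force'].round(1))
E
for i in 1; do python3 -m jog '{"jaw":[10,10,10],"slide":[[0,0,0],[0,0,0],[0,0,0]],"spin":[0.12,0.12,0.12]}' 12|head -1;python3 r.py; python3 -m jog '{"jaw":[10,10],"slide":[[0,0,0],[0,0,0]],"spin":[0.12,0.12]}' 12|head -1;python3 r.py; python3 -m jog '{"jaw":[10,10],"slide":[[0,0,0],[0,0,0]],"spin":[0.12,0.12]}' 12|head -1;python3 r.py;python3 -m jog '{"jaw":[10],"slide":[[0,0,0]],"spin":[0]}' 12|head -1;python3 r.py;python3 -m jog '{"jaw":[10],"slide":[[0,0,0]],"spin":[0]}' 12|head -1;python3 r.py; done
```

```text
time_s: 12.2
EFF -0.064 TZ 0.085 q6 -6.71 [ 5.3 -1.4 -4. ]
time_s: 12.4
EFF -0.064 TZ 0.037 q6 -4.79 [ 5.2 -1.5 -4.1]
time_s: 12.6
EFF -0.063 TZ 0.068 q6 -2.87 [ 5.  -0.7 -4.2]
time_s: 12.7
EFF 0.018 TZ -0.087 q6 -2.88 [ 5.3 -1.8 -4.1]
time_s: 12.8
EFF -0.033 TZ 0.010 q6 -2.89 [ 4.7 -0.9 -4.3]
```

```bash
sed -i '1i import sys' r.py; echo "sys.exit(s['effort'][5]<-0.08)">>r.py
python3 -m jog '{"jaw":[10,10],"slide":[[0,0.02,0],[0,0,0]],"spin":[0.1,0.1]}' 12|head -1;python3 r.py && 
python3 -m jog '{"jaw":[10],"slide":[[0,0,0]],"spin":[0.1]}'|head -1 && python3 r.py && 
python3 -m jog '{"jaw":[10],"slide":[[0,0,0]],"spin":[0.1]}'|head -1 && python3 r.py && 
python3 -m jog '{"jaw":[10],"slide":[[0,0,0]],"spin":[0.1]}'|head -1 && python3 r.py && 
python3 -m jog '{"jaw":[10],"slide":[[0,0,0]],"spin":[0.1]}'|head -1 && python3 r.py && 
python3 -m jog '{"jaw":[10],"slide":[[0,0,0]],"spin":[0.1]}'|head -1 && python3 r.py && 
python3 -m jog '{"jaw":[10],"slide":[[0,0,0]],"spin":[0.1]}'|head -1 && python3 r.py && 
python3 -m jog '{"jaw":[10],"slide":[[0,0,0]],"spin":[0.1]}'|head -1 && python3 r.py && 
python3 -m jog '{"jaw":[10],"slide":[[0,0,0]],"spin":[0.1]}'|head -1 && python3 r.py && 
python3 -m jog '{"jaw":[10],"slide":[[0,0,0]],"spin":[0.1]}'|head -1 && python3 r.py && 
python3 -m jog '{"jaw":[10],"slide":[[0,0,0]],"spin":[0.1]}'|head -1 && python3 r.py && 
python3 -m jog '{"jaw":[10],"slide":[[0,0,0]],"spin":[0.1]}'|head -1 && python3 r.py
```

```text
time_s: 13.0
EFF -0.047 TZ 0.105 q6 -1.25 [ 4.8 -1.1 -2.5]False
```

```bash
sed -i '$d' r.py; echo "sys.exit(int(s['effort'][5]<-0.08))">>r.py
python3 -m jog '{"jaw":[10],"slide":[[0,0,0]],"spin":[0.1]}'|head -1 && python3 r.py && 
python3 -m jog '{"jaw":[10],"slide":[[0,0,0]],"spin":[0.1]}'|head -1 && python3 r.py && 
python3 -m jog '{"jaw":[10],"slide":[[0,0,0]],"spin":[0.1]}'|head -1 && python3 r.py && 
python3 -m jog '{"jaw":[10],"slide":[[0,0,0]],"spin":[0.1]}'|head -1 && python3 r.py && 
python3 -m jog '{"jaw":[10],"slide":[[0,0,0]],"spin":[0.1]}'|head -1 && python3 r.py && 
python3 -m jog '{"jaw":[10],"slide":[[0,0,0]],"spin":[0.1]}'|head -1 && python3 r.py && 
python3 -m jog '{"jaw":[10],"slide":[[0,0,0]],"spin":[0.1]}'|head -1 && python3 r.py && 
python3 -m jog '{"jaw":[10],"slide":[[0,0,0]],"spin":[0.1]}'|head -1 && python3 r.py && 
python3 -m jog '{"jaw":[10],"slide":[[0,0,0]],"spin":[0.1]}'|head -1 && python3 r.py && 
python3 -m jog '{"jaw":[10],"slide":[[0,0,0]],"spin":[0.1]}'|head -1 && python3 r.py && 
python3 -m jog '{"jaw":[10],"slide":[[0,0,0]],"spin":[0.1]}'|head -1 && python3 r.py
```

```text
time_s: 13.1
EFF -0.043 TZ 0.095 q6 -0.45 [ 3.9 -2.6 -3.7]
time_s: 13.2
EFF -0.042 TZ 0.032 q6 0.35 [ 3.8 -2.2 -3.1]
time_s: 13.3
EFF -0.042 TZ 0.067 q6 1.15 [ 5.3 -1.5 -2.6]
time_s: 13.4
EFF -0.041 TZ 0.071 q6 1.95 [ 4.2 -2.5 -4. ]
time_s: 13.5
EFF -0.041 TZ 0.030 q6 2.75 [ 4.8 -3.2 -4. ]
time_s: 13.6
EFF -0.041 TZ 0.051 q6 3.55 [ 4.5 -2.7 -3.1]
time_s: 13.7
EFF -0.041 TZ 0.080 q6 4.35 [ 4.9 -1.9 -4.4]
time_s: 13.8
EFF -0.040 TZ 0.045 q6 5.15 [ 5.  -2.6 -3.1]
time_s: 13.9
EFF -0.038 TZ 0.108 q6 5.95 [ 4.6 -2.1 -3.9]
time_s: 14.0
EFF -0.036 TZ 0.011 q6 6.75 [ 5.4 -2.3 -4.2]
time_s: 14.1
EFF -0.033 TZ 0.007 q6 7.55 [ 4.9 -3.2 -4.4]
```

```bash
cat > seat.py <<'E'
from h import *
import cv2
a=cv2.imread("/tmp/top5.png");b=env.grab_frame("top")[:,:,::-1].copy();cv2.imwrite("/tmp/now.png",b)
f=lambda i:cv2.resize(i,None,fx=8,fy=8,interpolation=cv2.INTER_CUBIC)
# p5 crop: boss at (258,122)/3.5 + (160,184)
def track(u0,v0,h):
    t=f(a[v0-h:v0+h,u0-h:u0+h]);s=f(b[v0-h-8:v0+h+8,u0-h-8:u0+h+8])
    r=cv2.matchTemplate(s,t,cv2.TM_CCOEFF_NORMED);_,mx,_,l=cv2.minMaxLoc(r);return (l[0]/8-8,l[1]/8-8,mx)
B=track(233,218,9);J=track(220,223,7);V=track(250,219,8)
u,v=160+258/3.5-.4+B[0],184+122/3.5-.4+B[1]
w=px2w("top",u,v,42);print("boss shift",B,"jaw",J,"V",V,w,"dist V",np.hypot(508.5-w[0],-70.4-w[1]))
s=env.state();print(s['effort'][5],s['torque'][2])
E
python3 seat.py; for i in 1 2 3; do python3 -m jog '{"jaw":[10],"slide":[[0,0,0]],"spin":[0]}'|head -1;python3 r.py;done
```

```text
boss shift (1.125, -0.125, 0.9560229182243347) jaw (1.25, -0.5, 0.9860667586326599) V (0.5, -0.125, 0.9568513631820679) [504.34985936 -48.19800695  42.        ] dist V 22.58654827477948
0.08568451507017016 0.02592021533359416
time_s: 14.25
EFF -0.016 TZ -0.050 q6 7.53 [ 5.4 -3.1 -3.8]
time_s: 14.35
EFF -0.022 TZ -0.024 q6 7.53 [ 4.8 -2.7 -3.8]
time_s: 14.45
EFF -0.021 TZ -0.027 q6 7.53 [ 6.1 -2.3 -2.7]
```

```bash
sed -i '$d' r.py; echo "sys.exit(int(abs(s['effort'][5]+0.035)>0.03 or s['torque'][2]>0.15))">>r.py
python3 -m jog '{"jaw":[10],"slide":[[0,0,0]],"spin":[0.08]}'|head -1 && python3 r.py && 
python3 -m jog '{"jaw":[10],"slide":[[0,0,0]],"spin":[0.08]}'|head -1 && python3 r.py && 
python3 -m jog '{"jaw":[10],"slide":[[0,0,0]],"spin":[0.08]}'|head -1 && python3 r.py && 
python3 -m jog '{"jaw":[10],"slide":[[0,0,0]],"spin":[0.08]}'|head -1 && python3 r.py && 
python3 -m jog '{"jaw":[10],"slide":[[0,0,0]],"spin":[0.08]}'|head -1 && python3 r.py
```

```text
time_s: 14.55
EFF -0.044 TZ 0.065 q6 8.17 [ 4.5 -2.7 -3.7]
time_s: 14.65
EFF -0.008 TZ 0.089 q6 8.82 [ 5.  -1.7 -3.1]
time_s: 14.75
EFF -0.005 TZ 0.018 q6 9.46 [ 4.8 -2.9 -2.8]
time_s: 14.85
EFF -0.004 TZ 0.098 q6 10.10 [ 4.8 -2.7 -3.8]
```

```bash
sed -i '$d' r.py; echo "sys.exit(int(abs(s['effort'][5]+0.002)>0.025 or s['torque'][2]>0.15))">>r.py
python3 -m jog '{"jaw":[10],"slide":[[0,0,0]],"spin":[0.08]}'|head -1 && python3 r.py && 
python3 -m jog '{"jaw":[10],"slide":[[0,0,0]],"spin":[0.08]}'|head -1 && python3 r.py && 
python3 -m jog '{"jaw":[10],"slide":[[0,0,0]],"spin":[0.08]}'|head -1 && python3 r.py && 
python3 -m jog '{"jaw":[10],"slide":[[0,0,0]],"spin":[0.08]}'|head -1 && python3 r.py && 
python3 -m jog '{"jaw":[10],"slide":[[0,0,0]],"spin":[0.08]}'|head -1 && python3 r.py && 
python3 -m jog '{"jaw":[10],"slide":[[0,0,0]],"spin":[0.08]}'|head -1 && python3 r.py
```

```text
time_s: 14.95
EFF -0.004 TZ 0.107 q6 10.74 [ 5.3 -2.7 -4. ]
time_s: 15.05
EFF -0.003 TZ 0.083 q6 11.38 [ 5.7 -2.7 -3.3]
time_s: 15.15
EFF -0.003 TZ 0.053 q6 12.02 [ 5. -2. -4.]
time_s: 15.25
EFF -0.003 TZ 0.093 q6 12.66 [ 5.6 -2.7 -3.5]
time_s: 15.35
EFF -0.004 TZ 0.104 q6 13.30 [ 4.8 -2.4 -5.2]
time_s: 15.45
EFF -0.004 TZ 0.116 q6 13.94 [ 4.7 -3.2 -3.3]
```

```bash
python3 seat.py
python3 - <<'E'
from workcell import env
import numpy as np
t=[];e=[]
for _ in range(8):
    env.grab_frame("top");s=env.state();t.append(s['torque'][2]);e.append(s['effort'][5])
print(np.round(t,3),np.mean(t[2:]),np.round(e,3))
E
```

```text
boss shift (1.75, 0.125, 0.9359917640686035) jaw (1.875, -0.25, 0.9834811687469482) V (0.75, -0.25, 0.9094328880310059) [503.88744332 -49.28863417  42.        ] dist V 21.609383294170556
0.09095567045733333 -0.0038280161062367174
[-0.028 -0.043  0.006 -0.009  0.035 -0.007 -0.027  0.06 ] 0.009759368171012526 [ 0.028 -0.009 -0.011 -0.01  -0.009 -0.009 -0.009 -0.009]
```

```bash
sed -i '$d' r.py; echo "sys.exit(int(s['torque'][2]>0.17))">>r.py
python3 -m jog '{"jaw":[10],"slide":[[0,0,0]],"spin":[0.05]}'|head -1 && python3 r.py && 
python3 -m jog '{"jaw":[10],"slide":[[0,0,0]],"spin":[0.05]}'|head -1 && python3 r.py && 
python3 -m jog '{"jaw":[10],"slide":[[0,0,0]],"spin":[0.05]}'|head -1 && python3 r.py && 
python3 -m jog '{"jaw":[10],"slide":[[0,0,0]],"spin":[0.05]}'|head -1 && python3 r.py && 
python3 -m jog '{"jaw":[10],"slide":[[0,0,0]],"spin":[0.05]}'|head -1 && python3 r.py && 
python3 -m jog '{"jaw":[10],"slide":[[0,0,0]],"spin":[0.05]}'|head -1 && python3 r.py
```

```text
time_s: 16.0
EFF 0.011 TZ 0.107 q6 14.32 [ 5.1 -3.3 -4.4]
time_s: 16.1
EFF 0.029 TZ 0.056 q6 14.73 [ 5.6 -2.9 -4.7]
time_s: 16.2
EFF 0.030 TZ 0.112 q6 15.13 [ 4.7 -2.9 -4. ]
time_s: 16.3
EFF 0.030 TZ 0.115 q6 15.53 [ 5.3 -3.  -3.8]
time_s: 16.4
EFF 0.032 TZ 0.108 q6 15.93 [ 5.9 -2.8 -4. ]
time_s: 16.5
EFF 0.036 TZ 0.048 q6 16.33 [ 5.8 -2.7 -4.4]
```

```bash
sed -i '$d' r.py; echo "sys.exit(int(s['torque'][2]>0.18 or s['effort'][5]>0.1))">>r.py
python3 -m jog '{"jaw":[10],"slide":[[0,0,0]],"spin":[0.05]}'|head -1 && python3 r.py && 
python3 -m jog '{"jaw":[10],"slide":[[0,0,0]],"spin":[0.05]}'|head -1 && python3 r.py && 
python3 -m jog '{"jaw":[10],"slide":[[0,0,0]],"spin":[0.05]}'|head -1 && python3 r.py && 
python3 -m jog '{"jaw":[10],"slide":[[0,0,0]],"spin":[0.05]}'|head -1 && python3 r.py
```

```text
time_s: 16.6
EFF 0.041 TZ 0.121 q6 16.73 [ 5.3 -2.2 -4.7]
time_s: 16.7
EFF 0.047 TZ 0.143 q6 17.13 [ 5.  -3.7 -4.5]
time_s: 16.8
EFF 0.054 TZ 0.120 q6 17.53 [ 5.4 -2.8 -4.1]
time_s: 16.9
EFF 0.062 TZ 0.144 q6 17.93 [ 6.  -2.4 -3.7]
```

Torque is now climbing steadily, about 5 N of nip. Two more small steps, then release.

```bash
python3 -m jog '{"jaw":[10],"slide":[[0,0,0]],"spin":[0.05]}'|head -1 && python3 r.py && 
python3 -m jog '{"jaw":[10],"slide":[[0,0,0]],"spin":[0.05]}'|head -1 && python3 r.py; python3 -m jog '{"jaw":[10,10,10,10],"slide":[[0,0,0],[0,0,0],[0,0,0],[0,0,0]],"spin":[0,0,0,0]}'; python3 r.py; python3 seat.py
```

```text
time_s: 17.0
EFF 0.070 TZ 0.157 q6 18.33 [ 6.  -2.6 -4.1]
time_s: 17.1
EFF 0.080 TZ 0.115 q6 18.72 [ 5.7 -2.3 -4.3]
time_s: 17.5
ee_pos: [485.2, 34.3, 63.4]
ee_rot: [179.9, 0.0, 74.0]
force: [5.7, -2.9, -3.8]
gripper_width: 13.9
gripper_force: 12.0
EFF 0.075 TZ 0.150 q6 18.71 [ 5.7 -2.9 -3.8]
boss shift (1.875, 0.25, 0.9311566352844238) jaw (2.125, -0.5, 0.9858970642089844) V (0.75, -0.25, 0.8886662721633911) [503.663302   -49.50459309  42.        ] dist V 21.44788281743561
0.07472637807950377 0.050578509912032124
```

```bash
python3 -m jog '{"jaw":[36,36,36,36,36,36,36,36,36,36],"slide":[[0,0,0],[0,0,0],[0,0,0],[0,0,0],[0,0,-0.3],[0,0,-0.8],[0,0,-1],[0,0,-1],[0,0,-1],[0,0,0]],"spin":[0,0,0,0,0,0,0,0,0,0]}'; python3 -m jog '{"jaw":[36,36,36,36,36,36],"slide":[[-1,0,-0.3],[-1,0,-0.3],[-1,0,0],[-1,0,0],[0,0,0],[0,0,0]],"spin":[0,0,0,0,0,0]}'
python3 - <<'E'
from h import *
import cv2
b=env.grab_frame("top")[:,:,::-1];c=env.grab_frame("scene")[:,:,::-1];cv2.imwrite("/tmp/f.png",b)
r=lambda i:cv2.resize(i,(400,280),interpolation=cv2.INTER_CUBIC)
d=env.grab_frame("wrist")[:,:,::-1]
o=cv2.imread("/tmp/top.png")
cv2.imwrite("pics/fin.png",np.vstack([np.hstack([r(b[184:264,160:274]),r(c[170:250,160:274])]),np.hstack([r(o[184:264,160:274]),r(d)])]))
E
```

```text
time_s: 18.55
ee_pos: [487.2, 34.9, 191.1]
ee_rot: [179.5, -0.2, 74.0]
force: [0.4, 0.0, 0.0]
gripper_width: 36.0
gripper_force: 0.0
time_s: 19.15
ee_pos: [451.1, -80.8, 204.0]
ee_rot: [-179.9, -0.0, 73.9]
force: [0.1, 0.6, -0.3]
gripper_width: 35.7
gripper_force: 0.0
```

View pics/fin.png

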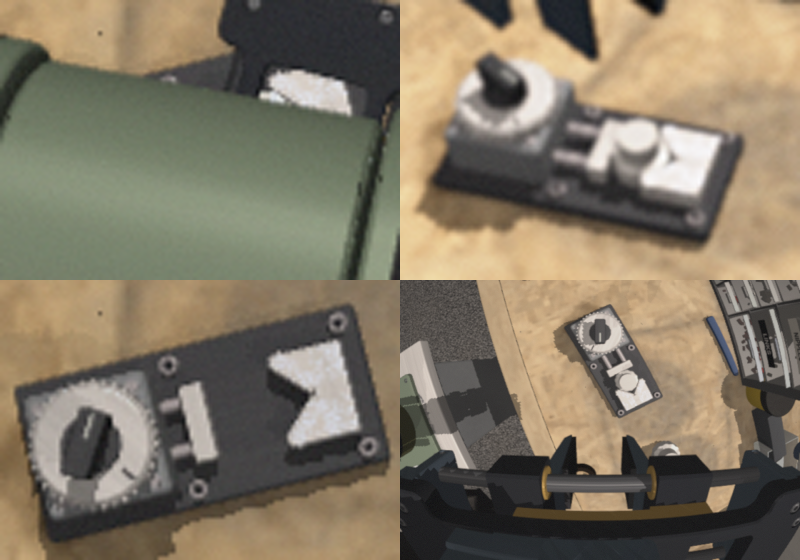

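The last view (scene crop, upper right, and wrist, lower right) shows the socket upright and pressed into the V by the jaw. The fingers are clear, and my torque readings put the nip at about 7 N.

```bash
python3 -c "
from workcell import env
print(env.job_done())"
```

```text
the job is handed in; nothing more can be done
None
```

I handed the job in at about 19 s: the socket stands upright on the clamp bed, seated in the V, and the jaw nips it at roughly 7 N (my estimate from knob torque). The fingers were kept above the outer ring, but I did not re-measure its line, and the hand-in returned no verdict.

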